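Hang the cordless screwdriver on the sprung bench hanger by its suspension bail

ROBOT

A 7-joint arm with a two-finger parallel gripper is mounted at the origin on the work surface. World frame = base frame: x ahead of the robot, y to its left, z up, the work surface at z = 0. Lengths are in m, angles in rad, forces in N, time in s.
With the tool pointing down it reaches from about 0.35 to 0.9 m from the base axis. Payload 7.2 kg.
Tool frame: the origin (TCP) lies between the finger pads; the fingertips stand 25 mm ahead of it and the grasp point (between the pads) lies 6 mm ahead of it; z points along the fingers, y is the line along which they close (so a half turn about z gives the same grasp; the last joint's range is limited). The gripper opens to 88 mm and grips with 3 to 60 N. Pads are 20 mm wide; open, the fingers measure 115 mm over their backs; the gripper's body (75 mm by 178 mm) begins 61 mm behind the grasp point.
Start: joints at [1.097, 0.411, -0.013, 1.596, 0.006, 1.134, -0.082], TCP at [0.247, -0.574, 0.248] pointing down, gripper open.
Joint ranges: [-2.95, 2.95], [-0.29, 1.99], [-1.47, 1.44], [0.14, 2.54], [-1.03, 4.17], [0.13, 1.85], [-2.86, 2.86]. Speed limits (rad/s): [2.39, 2.39, 3.01, 3.01, 3.14, 3.14, 3.14].

INTERFACE

Orientations are given as a unit quaternion [w, x, y, z].
In Python, from rig import sensors, get_image, camera_model, order gives the robot as it stands. The module is installed in compiled form; this text tells all that it offers.
- The arm moves only by the tool arm_command, never from a script. Its arguments are lists of equal length, an entry for each row: "dp": the shift along the world's x, y, z each as a share of 200 mm, from -1 to 1, a list of three; "turn": the turn about the world's z as a share of 45 degrees, from -1 to 1. A call has 1 to 12 rows; each row is the pose to reach, as a shift and turn from the pose commanded when the call began; what a row does not reach only later rows make up. A row lasts 1/8 s, in which the tool goes at most 62.5 mm and 10.7 degrees, less where a joint would pass 70% of its speed; a pose out of reach is approached as far as the arm can. A call with a number of a shift or a turn outside -1 to 1 is refused whole. A call with a gripper value outside its range is refused whole. "claw" is the closure, from -1 (fully open) to 1 (shut), so that 0 is half open, set as the call begins (left out, the last holds). The fingers move at their own pace and stop on an object; the grip force is fixed at half the most. Time passes only in rows, so rows that repeat a pose let the fingers close. It gives the time, the measured TCP pose, the force, the opening and the grip force at its end, in the units of the state.
- sensors.observe(): the state, without advancing time (a new reading comes with each control period).
- get_image(name): name is "scene" or "side" or "wrist"; returns the picture (400x640x3 uint8, blue, green, red); there is no depth.
- camera_model(name): a dict with "K" (3x3 intrinsics, pixels), "rvec" (rotation vector, rad) and "tvec" (3), from world to camera coordinates, as OpenCV has them. Camera axes: x right, y down, z forward; pixel columns grow to the right and rows downward; lengths in m; the calibration is good to about 2 mm. A picture is of the moment at which its call begins: read the wrist's pose just before it. camera_model takes no time and is no camera call; for the wrist camera it gives the pose at the moment of the call.
- order.job_done(): hands the job in; it is judged then, once.
The state is a dict: "t": time; "joint_pos": joint angles; "joint_vel": joint speeds; "effort": joint torques, N m; "ee_pos": TCP position; "tool_rot": TCP orientation; "wrist_force": force on the tool from outside, world axes, zero at the start; "moment": the same for the moment, N m; "opening": finger opening in m; "grasp_force": force on a finger pad.
Only numpy, scipy, OpenCV 4.12 (cv2) and the standard library are available. Lean on these libraries where they do the work, as an engineer would, in place of code of your own. Each camera call takes 0.05 s, during which the arm holds its last target. There are 200 camera calls.

TASK

Put the inline screwdriver away on the sprung tool hanger: while it still lies on the bench, swing its folded wire bail upright with a fingertip so that it stands by itself, gently, because the thin wire bends if it is pinched or forced. Then pick the screwdriver up, hook the bail over the hanger's hook, ease it down until the spring carries the whole weight, never jerking the spring or pulling it down to its stop, and let go so that it hangs still and free. Leave the other things on the bench where they are.

Things in the scene. Friction and masses are not known exactly. Their poses are not given: they have to be found in the camera images.
- screwdriver: Cordless inline screwdriver, black and grey, 288 mm long, 0.25 to 0.74 kg with bail (cells differ: not known). Origin: underside, below the bail hinge; x to the bit, z up. Along x (mm): battery block -132 to -112, 44 wide and high; handle -113 to -13; black motor housing -15 to 70, 46 square, with a steel band at 0 that carries the bail; nose, chuck, bit to 156. It balances within 5 mm of x = 0.
- handle (a point): Centre of the slim grey handle, 63 mm behind the bail hinge. Axes as the screwdriver's. Rounded square, 34 x 34 mm, 100 mm long along x; underside 6 mm, top 40 mm above the bench while the tool lies there. Meant to be gripped across (y).
- bail_wire: Suspension bail: stiff U of 5 mm steel wire, 63 mm wide over all. Origin on the hinge axis (y, across the tool), 30 mm above the tool's underside, midway between the legs; z along the legs. It starts leaning back over the handle, legs 30 to 42 degrees above level. A stiff hinge: it stays at any angle it is left at; about 0.7 N at the crosspiece moves it. Fingers may load it with at most 12 N.
- bail_top (a point): Centre of the wire at the middle of the bail's crosspiece, 75 mm from the hinge axis. The crosspiece is straight for 42 mm along y. Folded, it is 67 to 80 mm above the bench, with 25 to 38 mm clear between wire and handle top: room for a fingertip from behind.
- bail (a joint): Angle of the bail on the tool (rad): 0 folded to the rear on its stop, 1.047 upright, 2.09 folded over to the front. 0 to 0.2 at the start.
- hanger: Sprung tool hanger fixed to the bench: grey gallows. Origin on the bench straight below the hook; x away from the hook's opening. Post 30 mm square at x = 122, y = 244 mm, on a 100 mm foot; straight arm 26 mm square, 381 to 407 mm above the bench, from the post to 23 mm past the hook; brass bush below it over the hook down to 366 mm; spring can 37 mm wide on top of the arm up to 480 mm.
- hook (a joint): How far the hook's 8 mm rod is pulled down against its spring (m): 0 unloaded at the upper stop, 0.085 at the lower stop. It starts to move at 1.5 N of pull, then takes 0.08 N more per mm. Barely damped: let go with the load not yet balanced, it bounces. It may move at most 0.1 m/s, so ease it down at 50 mm/s or less, and must not be pulled beyond 0.08.
- hook_seat (a point): In the steel J-hook (6 mm bar, on the sprung rod): where the centre of a seated bail wire lies, 2.5 mm above the hook's lowest inner surface and 262.5 mm above the bench unloaded. Axes as the hanger's. The hook opens to -x, 22 mm wide inside; its back rises at x = 14 mm to 50 mm above this point, then bends to the rod at x = 0, from 78 mm up.
- hook_tip (a point): Top of the hook's free tip, 18 mm to -x of the seat and 25.5 mm above it. A bail comes in from -x above the tip and is then lowered.
- battery: Spare battery pack, 78 x 112 x 58 mm, bystander. Origin at the centre of its underside.
- tape_roll: Roll of tape lying flat, 92 mm across, 24 mm high, bystander. Origin at the centre of its underside.
- bit_tray: Small open steel tray with dividers, 50 x 90 x 24 mm, bystander. Origin at the centre of its underside.
- threadlocker_a: Small red bottle with white cap, 34 mm across, 98 mm high, bystander. Origin at the centre of its underside.
- threadlocker_b: Second small red bottle, the same size, bystander. Origin at the centre of its underside.
- spray_can: Spray can, 62 mm across, 190 mm high, bystander. Origin at the centre of its underside.
- pipe_nipple: Steel pipe nipple standing on end, 34 mm across, 85 mm high, bystander. Origin at the centre of its underside.
- tub: Clear plastic tub, 100 mm across, 60 mm high, bystander. Origin at the centre of its underside.

How it is judged:
On the way, in this order (a step that is already met when the one before it is completed fails the run):
1. the bail stands upright by itself (within 15 degrees of vertical), untouched by the fingers, with the screwdriver still lying on the bench (angle between bail_wire's own z axis and vertical below 0.26 rad and height (world z) of screwdriver below 0.008 m and angle between screwdriver's own z axis and vertical below 0.12 rad and contact force between the fingers and bail_wire below 0.1 N), for 0.2 s.
2. the bail hangs in the hook with the screwdriver off the bench (distance between bail_top and hook_seat below 0.012 m and contact force between bail_wire and hanger above 1.5 N and height (world z) of screwdriver above 0.06 m), for 0.2 s.
At the end, for the whole second after the job is handed in: The screwdriver hangs by its bail: crosspiece middle within 12 mm of the hook's seat, the hook carrying over 1.5 N, the tool's underside over 60 mm above the bench, nothing holding it, all nearly still (tool under 40 mm/s and 0.5 rad/s, hook under 30 mm/s) (all of step 2 and linear speed of screwdriver below 0.04 m/s and angular speed of screwdriver below 0.5 rad/s and velocity of joint hook between -0.03 and 0.03 m/s); the robot touches nothing.
It fails at once if fingers load the bail wire with more than 12 N (bent) (contact force between the fingers and bail_wire above 12 N).
It fails at once if the spring is jerked: the hook moves up or down faster than 0.1 m/s (velocity of joint hook above 0.1 m/s or velocity of joint hook below -0.1 m/s).
It fails at once if the spring is pulled down to its stop (beyond 80 mm of 85) (value of joint hook above 0.08 m).
It fails at once if another thing on the bench is moved by more than 30 mm (distance of any of battery, tape_roll, bit_tray, threadlocker_a, threadlocker_b, spray_can, pipe_nipple, tub from where it was at the start of the episode above 0.03 m).
It also fails if it takes over 72 s, if anything falls off the work surface, if the arm or the gripper's body presses on something with over 40 N, if the wrist force passes 120 N, or if a joint passes its speed limit or range.

## Working session

There is one attempt and no reset: what is moved stays moved. The work goes in short steps, Python scripts to look and compute and a tool call to move; the robot and the scene stay as the last step left them, time stands still between calls to the robot, and variables do not carry over. Pictures are saved under pics/ and viewed, at most 10 in all, crops included, and the job is handed in when it is done.

Besides the shell and the picture viewer there is one more tool, called after ">>>" by a JSON object that holds its "fn" and its "kwargs", one argument or row to a line. arm_command: Moves the arm, as the interface text tells. Its arguments: {"type":"object","properties":{"dp":{"type":"array"},"turn":{"type":"array"},"claw":{"type":"number"}},"required":["dp","turn"]}

```bash
mkdir -p pics; cat > h.py <<'E'
import numpy as np, cv2
from rig import sensors, get_image, camera_model, order
def cam(n):
    m=camera_model(n); R=cv2.Rodrigues(np.array(m["rvec"],float))[0]; return np.array(m["K"],float),R,np.array(m["tvec"],float).ravel()
def ray(c,uv):
    K,R,t=c; d=R.T@np.linalg.solve(K,[uv[0],uv[1],1.]); return -R.T@t,d
def onz(c,uv,z):
    o,d=ray(c,uv); return o+d*(z-o[2])/d[2]
def tri(c1,p1,c2,p2):
    o1,d1=ray(c1,p1);o2,d2=ray(c2,p2); s=np.linalg.lstsq(np.c_[d1,-d2],o2-o1,rcond=None)[0]
    a=o1+d1*s[0];b=o2+d2*s[1]; return (a+b)/2,np.linalg.norm(a-b)
def proj(c,P):
    K,R,t=c; p=K@(R@np.array(P,float)+t); return p[:2]/p[2]
E
python3 - <<'E'
from h import *
for n in("scene","side"):
    cv2.imwrite(f"pics/{n}0.png",get_image(n)); c=cam(n); print(n,-c[1].T@c[2],c[1][2])
s=sensors.observe();print(s)
E
```

```text
scene [1.41717586 0.14242085 0.73853598] [-0.82247411 -0.17663603 -0.54068111]
side [0.03195316 0.72534431 0.93662364] [ 0.42593175 -0.65260401 -0.62664994]
{'t': 0.1, 'joint_pos': array([ 1.0967703 ,  0.4118092 , -0.01272338,  1.59690835,  0.00558054,
        1.13432254, -0.0821973 ]), 'joint_vel': array([-0.00107331, -0.00176951, -0.0010206 , -0.0018607 , -0.0011473 ,
        0.00082991, -0.00013424]), 'effort': array([ 1.50701937e-03, -5.89101183e+01,  6.43394776e-01, -2.91710168e+01,
       -5.37679286e-02,  1.44935452e-02,  4.64978268e-05]), 'ee_pos': array([ 0.24655638, -0.57387352,  0.24692105]), 'tool_rot': array([-6.82777882e-04,  9.79480545e-01,  2.01537496e-01, -1.80000728e-04]), 'wrist_force': array([0.27155541, 0.58632448, 0.28291695]), 'moment': array([-0.0200852 ,  0.00021702,  0.03544904]), 'grasp_force': 0.0, 'opening': 0.08762070423864911}
```

View pics/scene0.png

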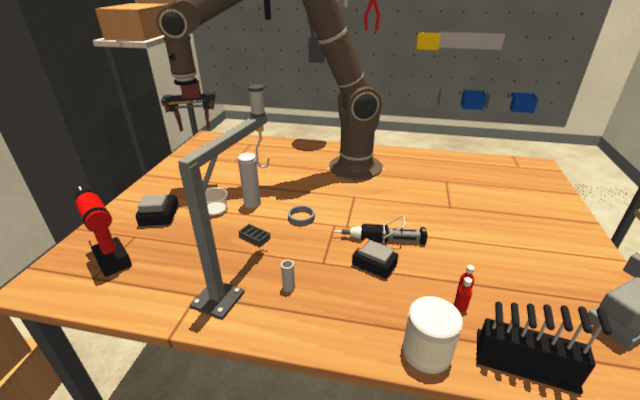

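View pics/side0.png

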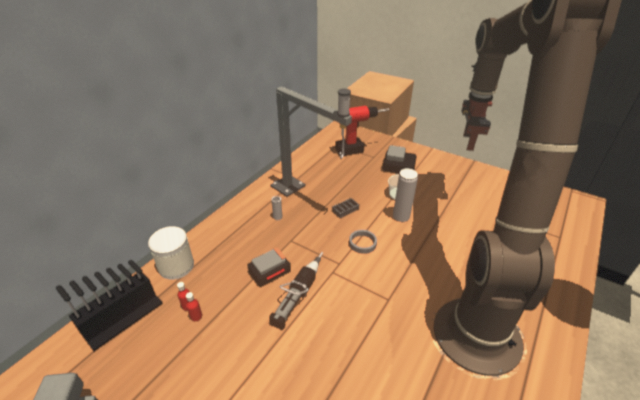

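Scene picture: the screwdriver lies at about (340-427, 235) with the bit to the left, and the hook is at about (262,160). Side picture: tool from (275,320) to (320,258), hook near (343,150). Next I'll enlarge these regions.

```bash
python3 - <<'E'
from h import *
a=cv2.imread("pics/scene0.png");b=cv2.imread("pics/side0.png")
def cr(i,x,y,w,h,s):
    o=cv2.resize(i[y:y+h,x:x+w],None,fx=s,fy=s,interpolation=cv2.INTER_CUBIC)
    for k in range(0,w,10): cv2.line(o,(k*s,0),(k*s,6 if (x+k)%50 else 16),(0,255,0),1)
    for k in range(0,h,10): cv2.line(o,(0,k*s),(6 if (y+k)%50 else 16,k*s),(0,255,0),1)
    return o
top=np.hstack([cr(a,330,210,100,50,5),cr(a,240,110,50,50,5)])
bot=np.hstack([cr(b,265,245,70,80,4),cr(b,320,85,50,80,4),cr(a,240,100,50,80,4)])
W=max(top.shape[1],bot.shape[1])
f=lambda i:cv2.copyMakeBorder(i,0,0,0,W-i.shape[1],cv2.BORDER_CONSTANT)
m=np.vstack([f(top),f(bot)]);print(m.shape);cv2.imwrite("pics/m1.png",m)
E
```

```text
(570, 750, 3)
```

View pics/m1.png

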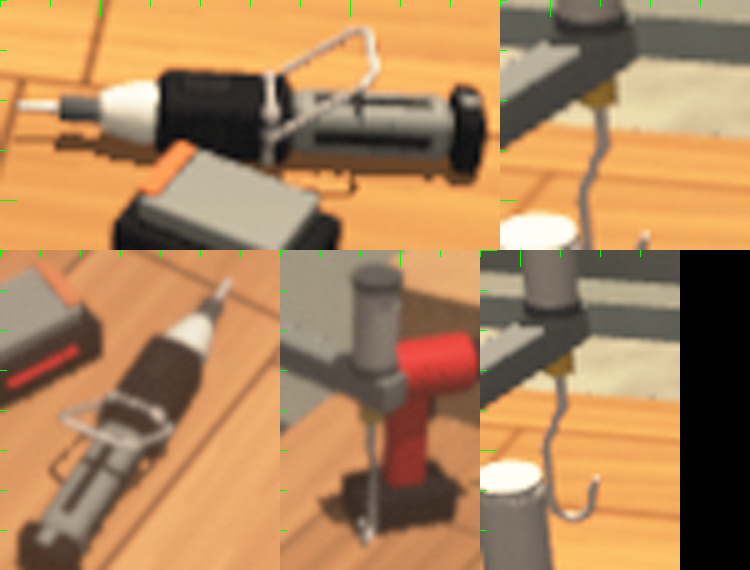

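```bash
python3 - <<'E'
from h import *
np.set_printoptions(precision=4,suppress=True)
s=cam("scene");d=cam("side")
P=dict(bit=((333.6,231),(322,253)),rear=((423.4,236.6),(276,319)),bailmid=((404.4,219.7),(293,292)),hooklow=((263,166.3),(341.8,157.5)),tip=((269.2,157),(340,152.5)),bush=((259.7,131.5),(342.5,126)),cantop=((257,87),(345,90.5)),post_top=((193,163),(280,92)),foot=((217,299),(288,186)),
 threadb1=((463,310),(194,318)),can=((251,207),(404,218)))
for k,(p,q) in P.items(): print(k,*tri(s,p,d,q))
h=tri(s,P['bush'][0],d,P['bush'][1])[0]
b=onz(s,P['bit'][0],.023);r=onz(s,P['rear'][0],.023);print(b,r,np.linalg.norm(b-r))
b=onz(d,P['bit'][1],.023);r=onz(d,P['rear'][1],.023);print(b,r,np.linalg.norm(b-r))
for n,p,q in(("batt",(375,262),(269,270)),("tape",(301,217),(363,243)),("tray",(254,236),(346,208)),("nip",(288,290),(278,217)),("tub",(215,210),(395,190))): print(n,onz(s,p,0.01),onz(d,q,.01))
E
```

```text
bit [ 0.493  -0.0082  0.0226] 0.0043399604127743055
rear [0.4658 0.2668 0.0249] 0.000264886816946929
bailmid [0.4559 0.2016 0.0741] 0.0037353509851505576
hooklow [ 0.5446 -0.2039  0.2575] 0.004374275210078233
tip [ 0.5414 -0.1847  0.2869] 0.0035453865939427164
bush [ 0.5484 -0.204   0.3651] 0.0018934442792811592
cantop [ 0.5435 -0.2016  0.4798] 0.0009872628011778786
post_top [ 0.8131 -0.2466  0.3974] 0.003022097760304934
foot [ 0.8128 -0.259   0.0005] 0.004780814913686048
threadb1 [ 0.6901  0.3674 -0.0278] 0.005715133287404624
can [ 0.3553 -0.344  -0.0176] 0.004122682580250335
[ 0.4915 -0.0101  0.023 ] [0.4632 0.2671 0.023 ] 0.2786040574209497
[ 0.4928 -0.0052  0.023 ] [0.4667 0.266  0.023 ] 0.2724904945682408
batt [0.5952 0.13   0.01  ] [0.598  0.1328 0.01  ]
tape [ 0.4201 -0.1352  0.01  ] [ 0.4099 -0.127   0.01  ]
tray [ 0.5514 -0.2552  0.01  ] [ 0.5462 -0.2525  0.01  ]
nip [ 0.7515 -0.0859  0.01  ] [ 0.725 -0.078  0.01 ]
tub [ 0.4398 -0.4408  0.01  ] [ 0.4407 -0.4491  0.01  ]
```

>>> {"fn": "arm_command", "kwargs": {
  "dp": [
    [0.1, 0.25, 0.2],
    [0.2, 0.5, 0.4],
    [0.25, 0.75, 0.4],
    [0.3, 1, 0.4],
    [0.3, 1, 0.4]
  ],
  "turn": [0.2, 0.4, 0.6, 0.8, 0.8],
  "claw": 1
}}

```text
t: 0.72
ee_pos: [0.3079, -0.3709, 0.3282]
tool_rot: [0.0, 0.868, 0.497, 0.0]
wrist_force: [0.4, -1.1, -0.1]
opening: 0.0412
grasp_force: 0.0
```

>>> {"fn": "arm_command", "kwargs": {
  "dp": [
    [0.1, 0.25, 0],
    [0.2, 0.5, 0],
    [0.25, 0.75, 0],
    [0.3, 1, 0],
    [0.3, 1, 0]
  ],
  "turn": [0.2, 0.4, 0.6, 0.8, 0.8]
}}

```text
t: 1.35
ee_pos: [0.3674, -0.1721, 0.3278]
tool_rot: [0.0, 0.672, 0.74, 0.0]
wrist_force: [0.5, -1.1, -0.2]
opening: 0.0005
grasp_force: 0.0
```

>>> {"fn": "arm_command", "kwargs": {
  "dp": [
    [0.1, 0.25, 0],
    [0.2, 0.5, 0],
    [0.25, 0.75, 0],
    [0.3, 1, 0],
    [0.3, 1, 0]
  ],
  "turn": [0, 0, 0, 0, 0]
}}

```text
t: 1.98
ee_pos: [0.4276, 0.0275, 0.3276]
tool_rot: [-0.0, 0.673, 0.739, 0.001]
wrist_force: [-0.2, -0.4, -0.2]
opening: 0.0003
grasp_force: 0.0
```

>>> {"fn": "arm_command", "kwargs": {
  "dp": [
    [0.1, 0.25, 0],
    [0.15, 0.5, 0],
    [0.2, 0.75, -0.1],
    [0.2, 0.9, -0.2],
    [0.2, 0.9, -0.2],
    [0.2, 0.9, -0.2]
  ],
  "turn": [0, 0, 0, 0, 0, 0]
}}

```text
t: 2.72
ee_pos: [0.4678, 0.2034, 0.2875]
tool_rot: [0.0, 0.675, 0.738, -0.001]
wrist_force: [-0.4, 0.2, -0.2]
opening: 0.0008
grasp_force: 0.0
```

```bash
python3 - <<'E'
from h import *
np.set_printoptions(precision=4,suppress=True)
s=sensors.observe();print(s['t'],s['ee_pos'],s['tool_rot'],s['joint_pos'],s['wrist_force'],s['opening'])
c=cam("wrist");i=get_image("wrist");cv2.imwrite("pics/w1.png",i)
np.savez("w1.npz",K=c[0],R=c[1],t=c[2]);print(-c[1].T@c[2],c[1])
E
```

```text
2.725 [0.4678 0.2034 0.2875] [ 0.0002  0.6752  0.7376 -0.0005] [ 0.1735  0.2786 -0.8194  1.7756  0.2195  1.1827 -0.6224] [-0.4229  0.1667 -0.2355] 0.0008379105489049463
[0.4624 0.28   0.4248] [[ 0.9961  0.0881 -0.0005]
 [ 0.0846 -0.9554  0.2828]
 [ 0.0244 -0.2817 -0.9592]]
```

View pics/w1.png

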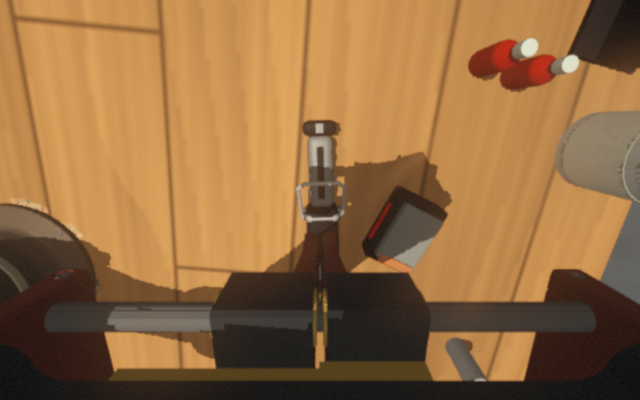

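The wrist picture shows the tool end-on: battery at (321,128), handle below it, bail crosspiece near (321,183) and hinge band near (322,217). I'll enlarge it.

```bash
python3 - <<'E'
from h import *
i=cv2.imread("pics/w1.png")[110:250,270:370]
o=cv2.resize(i,None,fx=4,fy=4,interpolation=cv2.INTER_CUBIC)
for k in range(0,100,10): cv2.line(o,(k*4,0),(k*4,8),(0,255,0),1)
for k in range(0,140,10): cv2.line(o,(0,k*4),(8,k*4),(0,255,0),1)
cv2.imwrite("pics/w1c.png",o)
E
```

```text
(no output)
```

View pics/w1c.png

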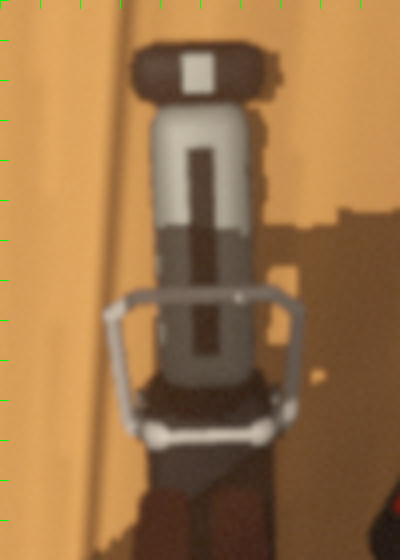

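```bash
python3 - <<'E'
from h import *
np.set_printoptions(precision=4,suppress=True)
w=np.load("w1.npz");c=(w['K'],w['R'],w['t'])
f=lambda x,y:(270+x/4,110+y/4)
for n,p,z in(("band",(210,436),.047),("batt",(198,73),.044),("handlerear",(200,110),.04),("hingeL",(132,428),.03),("hingeR",(289,412),.03)):print(n,onz(c,f(*p),z))
for z in(.067,.074,.08): print(onz(c,f(207,295),z),onz(c,f(105,312),z-.005),onz(c,f(302,308),z-.005))
bt=onz(c,f(198,73),.044);b=onz(c,f(210,436),.047);d=b-bt;print(np.degrees(np.arctan2(d[1],d[0])),np.hypot(*d[:2]))
s=cam("scene")
for z in (.067,.074,.08): print(proj(s,onz(c,f(207,295),z)),end=' ')
print(tri(c,f(207,295),s,(404.4,219.7)))
E
```

```text
band [0.4781 0.1453 0.047 ]
batt [0.4632 0.2665 0.044 ]
handlerear [0.4649 0.2547 0.04  ]
hingeL [0.4504 0.1399 0.03  ]
hingeR [0.5063 0.1509 0.03  ]
[0.472  0.1996 0.067 ] [0.4399 0.19   0.062 ] [0.5031 0.1969 0.062 ]
[0.4718 0.2012 0.074 ] [0.4403 0.1917 0.069 ] [0.5023 0.1985 0.069 ]
[0.4717 0.2025 0.08  ] [0.4407 0.1932 0.075 ] [0.5016 0.1999 0.075 ]
-82.99637147676647 0.12201412464362331
[402.825  224.1659] [403.6268 222.329 ] [404.3185 220.7443] (array([0.4715, 0.2028, 0.0835]), np.float64(0.0010095338487226756))
```

>>> {"fn": "arm_command", "kwargs": {
  "dp": [
    [0.005, 0.12, -0.1],
    [0.005, 0.12, -0.35],
    [0.005, 0.12, -0.6],
    [0.005, 0.12, -0.8],
    [0.005, 0.12, -0.9],
    [0.005, 0.12, -0.98],
    [0.005, 0.12, -1],
    [0.005, 0.12, -1],
    [0.005, 0.12, -1]
  ],
  "turn": [0.03, 0.03, 0.03, 0.03, 0.03, 0.03, 0.03, 0.03, 0.03]
}}

```text
t: 3.9
ee_pos: [0.4683, 0.2301, 0.0886]
tool_rot: [0.0, 0.665, 0.747, 0.001]
wrist_force: [-0.1, -0.0, 0.5]
opening: 0.0004
grasp_force: 0.0
```

```bash
python3 - <<'E'
from h import *
np.set_printoptions(precision=4,suppress=True)
s=sensors.observe();print(s['ee_pos'],s['wrist_force'])
a=get_image("scene")[190:270,320:450];b=get_image("side")[230:340,240:340]
m=np.hstack([cv2.resize(a,(520,320),interpolation=cv2.INTER_CUBIC),cv2.resize(b,(280,320),interpolation=cv2.INTER_CUBIC)])
cv2.imwrite("pics/m2.png",m)
E
```

```text
[0.4683 0.2301 0.0886] [-0.0894 -0.0121  0.4932]
```

View pics/m2.png

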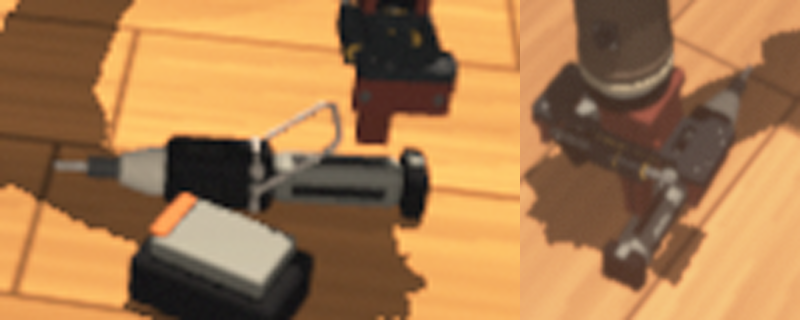

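>>> {"fn": "arm_command", "kwargs": {
  "dp": [
    [0.003, -0.025, -0.01],
    [0.006, -0.05, -0.015],
    [0.008, -0.07, -0.015],
    [0.01, -0.09, 0],
    [0.012, -0.11, 0.015],
    [0.015, -0.13, 0.03],
    [0.017, -0.15, 0.045],
    [0.019, -0.17, 0.055],
    [0.021, -0.19, 0.065],
    [0.024, -0.21, 0.075],
    [0.026, -0.23, 0.085],
    [0.028, -0.25, 0.09]
  ],
  "turn": [0, 0, 0, 0, 0, 0, 0, 0, 0, 0, 0, 0]
}}

```text
t: 5.5
ee_pos: [0.4732, 0.1794, 0.1057]
tool_rot: [-0.0, 0.665, 0.747, -0.0]
wrist_force: [-0.2, 1.1, 0.8]
opening: 0.0006
grasp_force: 0.5
```

```bash
python3 - <<'E'
from h import *
np.set_printoptions(precision=4,suppress=True)
s=sensors.observe();print(s['ee_pos'],s['wrist_force'])
a=get_image("scene")[190:270,320:450];b=get_image("side")[230:340,240:340]
m=np.hstack([cv2.resize(a,(520,320),interpolation=cv2.INTER_CUBIC),cv2.resize(b,(280,320),interpolation=cv2.INTER_CUBIC)])
cv2.imwrite("pics/m3.png",m)
E
```

```text
[0.4732 0.1794 0.1057] [-0.2422  1.0509  0.8351]
```

View pics/m3.png

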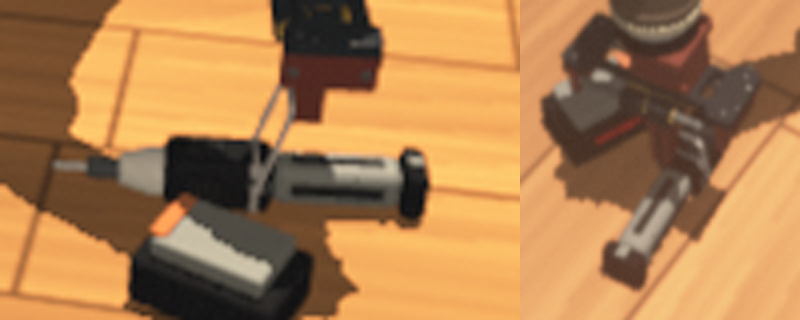

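>>> {"fn": "arm_command", "kwargs": {
  "dp": [
    [0.002, -0.02, 0.005],
    [0.004, -0.04, 0.01],
    [0.006, -0.055, 0.01],
    [0.008, -0.07, 0.015],
    [0.01, -0.085, 0.015],
    [0.011, -0.095, 0.015],
    [0.011, -0.095, 0.015],
    [0, 0, 0.015],
    [-0.01, 0.1, 0.015],
    [-0.02, 0.2, 0.02],
    [-0.02, 0.2, 0.2],
    [-0.02, 0.2, 0.4]
  ],
  "turn": [0, 0, 0, 0, 0, 0, 0, 0, 0, 0, 0, 0]
}}

```text
t: 7.1
ee_pos: [0.4687, 0.2199, 0.186]
tool_rot: [-0.001, 0.665, 0.747, -0.001]
wrist_force: [0.6, 0.1, 0.4]
opening: 0.0006
grasp_force: 0.0
```

```bash
python3 - <<'E'
from h import *
np.set_printoptions(precision=4,suppress=True)
s=sensors.observe();print(s['t'],s['ee_pos'],s['wrist_force'])
i=get_image("scene");cv2.imwrite("pics/s4.png",i);j=get_image("side");cv2.imwrite("pics/d4.png",j)
a=i[190:270,320:450];b=j[230:340,240:340]
m=np.hstack([cv2.resize(a,(520,320),interpolation=cv2.INTER_CUBIC),cv2.resize(b,(280,308),interpolation=cv2.INTER_CUBIC)[:,:] if 0 else cv2.resize(b,(280,320),interpolation=cv2.INTER_CUBIC)])
cv2.imwrite("pics/m4.png",m)
o=np.array([.478,.1453,0]);d=np.array([.113,-.9936,0])
for a in(75,80,85,90,95,100):
    q=o+[0,0,.03]+.075*(np.cos(np.radians(a))*d+np.sin(np.radians(a))*np.array([0,0,1]))
    p=proj(cam("scene"),q);p2=proj(cam("side"),q);print(a,(p-[320,190])*4,(p2-[240,230])*[2.8,320/110])
print((proj(cam("scene"),o+[0,0,.03])-[320,190])*4)
E
```

```text
7.1 [0.4687 0.2199 0.186 ] [0.5789 0.1128 0.4147]
75 [237.0577  93.1806] [170.3067  98.799 ]
80 [245.7902  92.0655] [167.2198 102.2995]
85 [254.6088  91.5715] [164.0736 106.2995]
90 [263.4395  91.7045] [160.8941 110.7719]
95 [272.2077  92.4645] [157.7081 115.6845]
100 [280.8393  93.8457] [154.5433 120.9999]
[254.4387 171.1552]
```

View pics/m4.png

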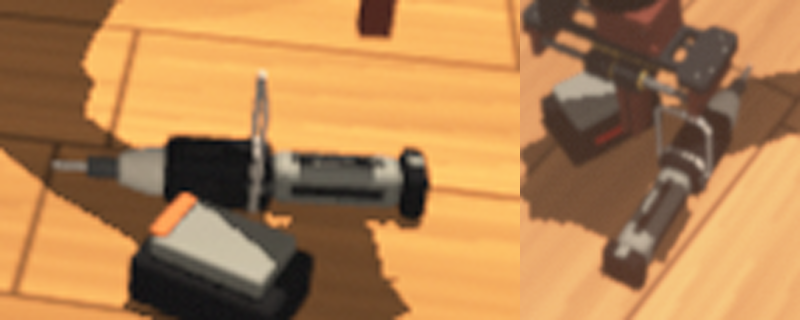

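The bail stands upright: its top is at about (262,80) in the crop, and 90° predicts x=263. Next I open the gripper and descend onto the handle.

>>> {"fn": "arm_command", "kwargs": {
  "dp": [
    [0.004, 0, 0],
    [0.004, 0, 0],
    [0.004, 0, 0],
    [0.004, 0, 0],
    [0.004, 0, 0],
    [0.004, 0, 0],
    [0.004, 0, -0.2],
    [0.004, 0, -0.4],
    [0.004, 0, -0.6],
    [0.004, 0, -0.7],
    [0.004, 0, -0.76],
    [0.004, 0, -0.775]
  ],
  "turn": [0, 0, 0, 0, 0, 0, 0, 0, 0, 0, 0, 0],
  "claw": -1
}}

```text
t: 8.7
ee_pos: [0.4703, 0.22, 0.0308]
tool_rot: [0.0, 0.665, 0.747, 0.0]
wrist_force: [1.2, 0.2, -0.2]
opening: 0.0878
grasp_force: 0.0
```

>>> {"fn": "arm_command", "kwargs": {
  "dp": [
    [0, 0, 0],
    [0, 0, 0]
  ],
  "turn": [0, 0]
}}

```text
t: 8.95
ee_pos: [0.4707, 0.22, 0.0316]
tool_rot: [0.0, 0.665, 0.747, 0.001]
wrist_force: [-0.6, 0.4, -0.2]
opening: 0.0874
grasp_force: 0.0
```

>>> {"fn": "arm_command", "kwargs": {
  "dp": [
    [0, 0, 0],
    [0, 0, 0],
    [0, 0, 0],
    [0, 0, 0],
    [0, 0, 0],
    [0, 0, 0],
    [0, 0, 0],
    [0, 0, 0]
  ],
  "turn": [0, 0, 0, 0, 0, 0, 0, 0],
  "claw": 1
}}

```text
t: 9.95
ee_pos: [0.4694, 0.2197, 0.0306]
tool_rot: [-0.0, 0.665, 0.747, -0.0]
wrist_force: [-4.7, 0.3, 3.8]
opening: 0.034
grasp_force: 30.0
```

>>> {"fn": "arm_command", "kwargs": {
  "dp": [
    [0, 0, 0.02],
    [0, 0, 0.05],
    [0, 0, 0.1],
    [0, 0, 0.15],
    [0, 0, 0.2],
    [0, 0, 0.25],
    [0, 0, 0.25]
  ],
  "turn": [0, 0, 0, 0, 0, 0, 0]
}}

```text
t: 10.82
ee_pos: [0.4707, 0.22, 0.0816]
tool_rot: [0.0, 0.665, 0.747, 0.001]
wrist_force: [0.5, -0.2, -6.7]
opening: 0.0339
grasp_force: 30.0
```

```bash
python3 - <<'E'
from h import *
np.set_printoptions(precision=4,suppress=True)
s=sensors.observe();print(s['t'],s['ee_pos'],s['wrist_force'],s['moment'],s['opening'])
i=get_image("scene");j=get_image("side");c=cam("wrist");w=get_image("wrist")
for n,k in(("s5",i),("d5",j),("w5",w)):cv2.imwrite(f"pics/{n}.png",k)
np.savez("w5.npz",K=c[0],R=c[1],t=c[2])
A=cv2.resize(i[150:260,310:450],(560,440),interpolation=cv2.INTER_CUBIC)
B=cv2.resize(j[200:340,260:340],(240,420),interpolation=cv2.INTER_CUBIC);B=cv2.copyMakeBorder(B,0,20,0,0,0)
cv2.imwrite("pics/m5.png",np.hstack([A,B]))
E
```

```text
10.825 [0.4707 0.22   0.0816] [ 0.482  -0.2076 -6.7483] [ 0.3791  0.0376 -0.0257] 0.03393207891067017
```

View pics/m5.png

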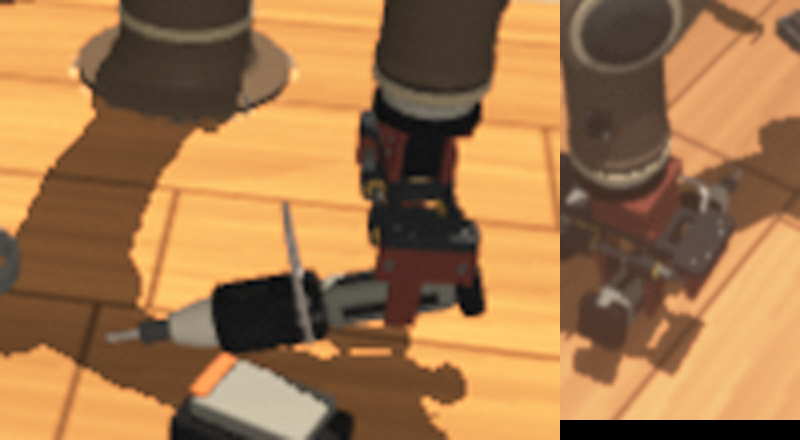

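The tool has pitched nose-down in the grip: bit at (108,338) and bail top at (287,203) in the crop. I'll measure the droop in the tool's vertical plane.

```bash
cat >> h.py <<'E'
def onplane(c,uv,p,n):
    o,d=ray(c,uv); return o+d*(np.dot(p-o,n)/np.dot(d,n))
E
python3 - <<'E'
from h import *
np.set_printoptions(precision=4,suppress=True)
s=sensors.observe();print(s['t'],s['ee_pos'],s['wrist_force'],s['moment'])
c=cam("scene");o=np.array([.478,.1453,0]);d=np.array([.113,-.9936,0]);n=np.array([.9936,.113,0])
for nm,p in(("bit",(108,338)),("noseL",(175,330)),("bailtop",(287,203)),("rear",(470,290))):
    P=onplane(c,(310+p[0]/4,150+p[1]/4),o,n);print(nm,P,"s",(P-o)@d)
for ph in(6,9,12,15,18):
    r=np.radians(ph);g=np.array([-.075,.023+.051])
    out=[]
    for l in((.156,.023),(0,.105),(-.132,.023)):
        x,z=l[0]+.075,l[1]-.023
        S=g[0]+x*np.cos(r)+z*np.sin(r);Z=g[1]-x*np.sin(r)+z*np.cos(r)
        out.append((proj(c,o+S*d+[0,0,Z])-[310,150])*4)
    print(ph,*out)
E
```

```text
10.975 [0.47   0.2195 0.0804] [-0.2757 -0.3239 -6.4917] [ 0.3964 -0.0427  0.036 ]
bit [0.4944 0.0015 0.013 ] s 0.14470127396198842
noseL [0.4884 0.0535 0.0247] s 0.09234900485097441
bailtop [0.4798 0.1295 0.1475] s 0.015900291723691017
rear [0.4637 0.2712 0.0779] s -0.1266879097135461
6 [ 96.175  299.8418] [297.6484 203.281 ] [477.2066 288.1039]
9 [ 97.914  312.2924] [291.9678 208.1181] [477.2945 284.8834]
12 [100.4297 324.5514] [286.6183 213.1624] [477.1677 281.6694]
15 [103.7038 336.5921] [281.613  218.3973] [476.8257 278.4711]
18 [107.7164 348.3892] [276.9641 223.8061] [476.2686 275.2976]
```

Droop is about 14°, weight about 6.6 N, and the bit is clear of the bench. I'll lift and carry it to a standoff in front of the hook, then check the pitch again there.

>>> {"fn": "arm_command", "kwargs": {
  "dp": [
    [0, 0, 0.05],
    [0, 0, 0.15],
    [0, 0, 0.27],
    [0, -0.03, 0.4],
    [0.01, -0.1, 0.52],
    [0.02, -0.2, 0.64],
    [0.035, -0.3, 0.75],
    [0.05, -0.4, 0.83],
    [0.06, -0.5, 0.86],
    [0.07, -0.6, 0.87],
    [0.08, -0.66, 0.87],
    [0.085, -0.69, 0.87]
  ],
  "turn": [0, 0, 0, 0, 0, 0.03, 0.06, 0.09, 0.12, 0.15, 0.18, 0.21]
}}

```text
t: 12.48
ee_pos: [0.4869, 0.0813, 0.2556]
tool_rot: [0.0, 0.601, 0.799, 0.0]
wrist_force: [-0.3, 0.3, -6.3]
opening: 0.0337
grasp_force: 30.0
```

>>> {"fn": "arm_command", "kwargs": {
  "dp": [
    [0.005, -0.05, 0],
    [0.015, -0.14, 0],
    [0.03, -0.25, 0],
    [0.045, -0.36, 0],
    [0.06, -0.47, 0],
    [0.07, -0.57, 0],
    [0.08, -0.64, 0],
    [0.085, -0.68, 0],
    [0.085, -0.69, 0],
    [0.085, -0.69, 0],
    [0.085, -0.69, 0]
  ],
  "turn": [0, 0, 0, 0, 0, 0, 0, 0, 0, 0, 0]
}}

```text
t: 13.85
ee_pos: [0.5041, -0.0555, 0.2547]
tool_rot: [-0.0, 0.601, 0.799, 0.0]
wrist_force: [0.5, -0.1, -6.2]
opening: 0.0342
grasp_force: 30.0
```

```bash
python3 - <<'E'
from h import *
np.set_printoptions(precision=4,suppress=True)
s=sensors.observe();print(s['t'],s['ee_pos'],s['tool_rot'],s['joint_pos'],s['wrist_force'],s['moment'],s['opening'])
i=get_image("scene");j=get_image("side");cv2.imwrite("pics/s6.png",i);cv2.imwrite("pics/d6.png",j)
A=cv2.resize(i[70:220,230:370],None,fx=4,fy=4,interpolation=cv2.INTER_CUBIC)
B=cv2.resize(j[60:210,290:350],None,fx=4,fy=4,interpolation=cv2.INTER_CUBIC)
cv2.imwrite("pics/m6.png",np.hstack([A,B])); print(A.shape,B.shape)
E
```

```text
13.85 [ 0.5041 -0.0555  0.2547] [-0.      0.6011  0.7992  0.0001] [ 0.6599  0.2967 -0.7806  1.8295  0.2317  1.1089  0.078 ] [ 0.4561 -0.053  -6.2262] [ 0.3902 -0.0346  0.0199] 0.03420246337092524
(600, 560, 3) (600, 240, 3)
```

View pics/m6.png

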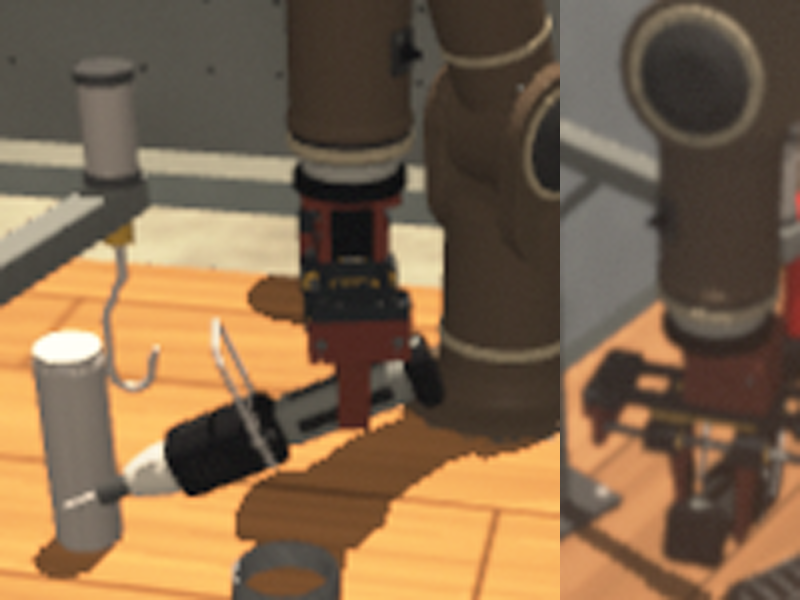

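```bash
python3 - <<'E'
from h import *
np.set_printoptions(precision=4,suppress=True)
c=cam("scene");y=np.radians(-73.9);d=np.array([np.cos(y),np.sin(y),0]);n=np.array([-d[1],d[0],0])
g=np.array([.5041,-.0555,.2487]);f=lambda x,v:(230+x/4,70+v/4)
for nm,p in(("bit",(68,505)),("bailtop",(218,336)),("rear",(425,375))):
    P=onplane(c,f(*p),g,n);print(nm,P,"s",(P-g)@d,P[2]-g[2])
for ph in(16,20,24,28):
    r=np.radians(ph);out=[]
    for l in((.156,.023,0),(0,.105,0),(0,.105,.021),(0,.105,-.021),(-.132,.023,0)):
        x,z=l[0]+.075,l[1]-.023
        q=g+(x*np.cos(r)+z*np.sin(r))*d+np.array([0,0,-x*np.sin(r)+z*np.cos(r)])+l[2]*n
        out.append((proj(c,q)-[230,70])*4)
    print(ph,*out)
E
```

```text
bit [ 0.5621 -0.2566  0.1649] s 0.20930343548682318 -0.08382650069994654
bailtop [ 0.5299 -0.1449  0.296 ] s 0.09305492614831025 0.04733294889107362
rear [ 0.4901 -0.0069  0.2603] s -0.050578167620323876 0.011627661731232058
16 [ 47.1476 482.0523] [214.7276 321.6676] [214.4656 334.9686] [214.9807 308.8211] [431.077  369.5888]
20 [ 56.5141 499.8232] [209.6713 330.8706] [209.3211 344.2883] [210.0097 317.9099] [429.462  364.8181]
24 [ 67.1302 516.8112] [205.3713 340.3184] [204.9467 353.8541] [205.7814 327.2422] [427.4673 360.1633]
28 [ 78.9209 532.9601] [201.8423 349.9585] [201.3575 363.6127] [202.3106 336.7661] [425.1005 355.6483]
```

Droop has crept to about 21.5°, with the bail top at roughly (218,336) and the hook tip at (155,347) in the crop. I'll measure both in the same vertical plane.

```bash
python3 - <<'E'
from h import *
np.set_printoptions(precision=4,suppress=True)
c=cam("scene");y=np.radians(-73.9);d=np.array([np.cos(y),np.sin(y),0]);n=np.array([-d[1],d[0],0])
g=np.array([.5041,-.0555,.2487]);f=lambda x,v:(230+x/4,70+v/4)
for nm,p in(("bail",(218,336)),("tip",(155,346)),("low_in",(133,385)),("back",(109,350)),("rod",(122,255))):
    P=onplane(c,f(*p),g,n);print(nm,P,"s",(P-g)@d)
s=cv2.imread("pics/s6.png")
b=s[150:162,276:296].astype(int).sum(2)//3
print(b)
E
```

```text
bail [ 0.5299 -0.1449  0.296 ] s 0.09305492614831025
tip [ 0.542  -0.1867  0.2901] s 0.13653283228907867
low_in [ 0.5468 -0.2035  0.2608] s 0.15403766244730563
back [ 0.5507 -0.217   0.2883] s 0.16808049310520834
rod [ 0.5466 -0.2026  0.3573] s 0.15310593350755847
[[171 171 172 171 172 172 183 211 214 165 172 172 172 172 172 171 171 172
  172 172]
 [169 168 169 170 170 170 182 216 217 140 168 170 170 170 171 170 170 171
  171 171]
 [171 170 171 171 172 170 184 217 217 122 161 171 171 171 171 170 169 169
  170 171]
 [178 178 178 178 179 178 189 219 218 132 149 176 176 176 175 175 174 174
  174 173]
 [179 180 181 180 181 181 193 220 222 158 134 170 180 181 180 181 180 180
  179 179]
 [176 177 177 178 178 178 192 222 223 169 133 154 179 180 181 180 180 180
  180 179]
 [174 174 173 174 174 175 184 208 214 171 153 135 170 176 177 177 177 177
  176 177]
 [170 171 170 170 170 171 170 184 200 163 163 130 148 173 172 172 172 173
  173 173]
 [172 172 172 171 171 170 162 166 193 168 166 151 133 166 171 169 169 169
  170 170]
 [176 175 175 175 175 175 170 172 192 196 173 166 133 150 173 172 171 172
  170 172]
 [174 174 173 174 175 175 175 172 183 204 172 172 154 135 169 174 175 174
  174 174]
 [171 172 172 172 172 172 172 164 151 170 167 171 164 131 150 174 172 172
  172 174]]
```

>>> {"fn": "arm_command", "kwargs": {
  "dp": [
    [0, 0, 0.02],
    [0, 0, 0.05],
    [0.006, -0.02, 0.05],
    [0.015, -0.05, 0.05],
    [0.025, -0.085, 0.05],
    [0.035, -0.12, 0.05],
    [0.045, -0.155, 0.05],
    [0.055, -0.19, 0.05],
    [0.064, -0.225, 0.05],
    [0.072, -0.25, 0.05],
    [0.078, -0.27, 0.05],
    [0.08, -0.279, 0.05]
  ],
  "turn": [0, 0, 0, 0, 0, 0, 0, 0, 0, 0, 0, 0]
}}

```text
t: 15.45
ee_pos: [0.5202, -0.1123, 0.2646]
tool_rot: [-0.0, 0.602, 0.799, 0.0]
wrist_force: [0.2, 0.8, -6.3]
opening: 0.0341
grasp_force: 30.0
```

```bash
python3 - <<'E'
from h import *
np.set_printoptions(precision=4,suppress=True)
s=sensors.observe();print(s['t'],s['ee_pos'],s['wrist_force'],s['moment'])
i=get_image("scene");cv2.imwrite("pics/s7.png",i)
b=i[146:172,254:280].astype(int).sum(2)//3
print('     '+' '.join(f'{k:3d}' for k in range(254,280)))
for r,row in enumerate(b): print(146+r,' '.join(f'{v:3d}' for v in row))
E
```

```text
15.45 [ 0.5202 -0.1123  0.2646] [ 0.1973  0.7843 -6.3495] [ 0.4131  0.0638 -0.0064]
     254 255 256 257 258 259 260 261 262 263 264 265 266 267 268 269 270 271 272 273 274 275 276 277 278 279
146 172 165 138 118 137 163 164 169 171 162 161 160 158 157 156 157 157 157 158 158 159 160 159 160 162 164
147 173 164 120 128 156 173 172 194 210 167 173 172 171 170 168 168 167 167 165 164 163 162 162 159 157 156
148 172 161 118 139 168 172 169 200 222 135 162 172 173 173 173 173 173 173 172 173 173 173 172 172 171 170
149 167 151 115 139 171 171 163 160 173 107 140 174 172 172 173 173 174 173 173 173 173 172 173 173 172 173
150 163 139 114 138 168 167 157 112 111 127 128 164 170 170 170 170 171 171 170 171 172 172 171 172 172 172
151 168 153 116 132 162 170 159 113 129 155 130 147 170 169 169 169 168 168 168 168 168 170 169 168 169 170
152 177 167 115 130 162 176 164 120 155 172 157 130 165 175 174 174 173 173 174 173 173 172 171 171 172 171
153 185 168 122 128 159 175 157 119 160 178 170 130 150 178 179 179 180 180 179 178 179 178 178 178 178 178
154 228 166 126 122 153 173 157 122 152 177
[... 1200 characters left out ...]
 136 138 148 155 159 141 130 110 118 135 148 149 146
166 103  98 116 154 162 140 124 121 163 203 179 150 117 141 164 162 169 189 119  76  19  37  78 126 145 104
167 102  98 116 160 177 169 160 143 144 153 140 139 149 132 149 121 157 196  60  33  20  20  33  89 122  79
168 104  99 109 153 177 177 176 169 163 161 153 128 127 107 113  67 152 202  35  25  18  19  21  48  74  74
169 104 100 104 148 178 177 177 169 148 146 122  73  43  83 114  94 155 203  27  20  22  17  22  47  72  78
170 104 101 100 145 178 172 149 119  75  68  39  38  36  59 100 109 161 200  29  18  21  20  23  49  76  84
171 104 101  93 112 148 127  75  22  29  35  30  30  28  33  79 115 138 156  69  21  22  20  21  49  79  86
```

```bash
python3 - <<'E'
from h import *
np.set_printoptions(precision=4,suppress=True)
c=cam("scene");y=np.radians(-73.9);d=np.array([np.cos(y),np.sin(y),0]);n=np.array([-d[1],d[0],0])
g=np.array([.5202,-.1123,.2586])
for nm,p in(("bail",(261.5,151)),("tip",(269,156)),("low_in",(263,165)),("back",(256.8,157))):
    P=onplane(c,p,g,n);print(nm,P,"s",(P-g)@d)
h=np.array([.546,-.2035,.2625]);print((h-g)@d,(h-g)@n)
for z in(.29,.3,.31):
    for s in(.09,.094): print(z,s,*[proj(c,g*[1,1,0]+s*d+l*n+[0,0,z]) for l in(-.021,0,.021)])
E
```

```text
bail [ 0.5468 -0.2044  0.3072] s 0.09581755478558662
tip [ 0.5415 -0.186   0.2915] s 0.07672099581163527
low_in [ 0.5467 -0.2039  0.2646] s 0.09538814626465877
back [ 0.5507 -0.2181  0.2897] s 0.11015604245264786
0.09477777691437393 -0.0005029942039108712
0.29 0.09 [264.5759 153.3603] [264.1818 156.6589] [263.7739 160.0734]
0.29 0.094 [263.1356 153.4098] [262.7165 156.7099] [262.2827 160.1261]
0.3 0.09 [264.2763 150.0849] [263.8749 153.3441] [263.4594 156.7185]
0.3 0.094 [262.8284 150.1338] [262.4018 153.3946] [261.96   156.7707]
0.31 0.09 [263.9736 146.7749] [263.5648 149.9937] [263.1414 153.327 ]
0.31 0.094 [262.518  146.8233] [262.0836 150.0438] [261.6338 153.3787]
```

>>> {"fn": "arm_command", "kwargs": {
  "dp": [
    [0, 0, -0.02],
    [0, 0, -0.04],
    [0, 0, -0.06],
    [0, 0, -0.08],
    [0, 0, -0.1],
    [0, 0, -0.12],
    [0, 0, -0.14],
    [0, 0, -0.16],
    [0, 0, -0.18],
    [0, 0, -0.2],
    [0, 0, -0.215],
    [0, 0, -0.23]
  ],
  "turn": [0, 0, 0, 0, 0, 0, 0, 0, 0, 0, 0, 0]
}}

```text
t: 17.0
ee_pos: [0.5202, -0.1121, 0.2186]
tool_rot: [0.0, 0.601, 0.799, 0.0]
wrist_force: [-0.8, 0.4, -5.2]
opening: 0.034
grasp_force: 30.0
```

>>> {"fn": "arm_command", "kwargs": {
  "dp": [
    [0, 0, -0.012],
    [0, 0, -0.025],
    [0, 0, -0.037],
    [0, 0, -0.05],
    [0, 0, -0.062],
    [0, 0, -0.075],
    [0, 0, -0.075]
  ],
  "turn": [0, 0, 0, 0, 0, 0, 0]
}}

```text
t: 17.88
ee_pos: [0.5202, -0.1121, 0.2035]
tool_rot: [0.0, 0.601, 0.799, 0.0]
wrist_force: [-0.5, -1.5, -2.8]
opening: 0.0337
grasp_force: 30.0
```

>>> {"fn": "arm_command", "kwargs": {
  "dp": [
    [0.001, -0.004, -0.012],
    [0.002, -0.008, -0.025],
    [0.003, -0.011, -0.037],
    [0.004, -0.015, -0.05],
    [0.004, -0.015, -0.062],
    [0.004, -0.015, -0.075],
    [0.004, -0.015, -0.087],
    [0.004, -0.015, -0.1],
    [0.004, -0.015, -0.1],
    [0.004, -0.015, -0.1]
  ],
  "turn": [0, 0, 0, 0, 0, 0, 0, 0, 0, 0]
}}

```text
t: 19.12
ee_pos: [0.521, -0.1151, 0.1837]
tool_rot: [0.0, 0.602, 0.799, 0.0]
wrist_force: [-0.5, -2.4, -1.8]
opening: 0.0339
grasp_force: 30.0
```

```bash
cat > st.py <<'E'
from h import *
np.set_printoptions(precision=4,suppress=True)
F=[];M=[]
for k in range(4):
    i=get_image("scene");s=sensors.observe();F.append(s['wrist_force']);M.append(s['moment'])
print(s['t'],s['ee_pos'],np.mean(F,0),np.mean(M,0))
cv2.imwrite("pics/s_%d.png"%int(s['t']*100),i)
E
python3 st.py
```

```text
19.325 [ 0.521  -0.1151  0.1838] [-0.0006 -1.9315 -1.6353] [-0.3046 -0.187  -0.0324]
```

```bash
cat > pitch.py <<'E'
from h import *
import sys
np.set_printoptions(precision=4,suppress=True)
c=cam("scene");y=np.radians(-73.9);d=np.array([np.cos(y),np.sin(y),0]);n=np.array([-d[1],d[0],0])
h=np.array([.546,-.2035,0])
def pitch(f,zc):
    i=cv2.imread(f);m=(i.max(2)<60).astype(np.uint8)
    u,v=proj(c,h+[0,0,zc]).round().astype(int)   # near housing
    x0,y0=u-35,v-25
    k,lab,st,ce=cv2.connectedComponentsWithStats(m[y0:v+40,x0:u+25])
    j=1+np.argmax(st[1:,4]);ys,xs=np.where(lab==j)
    P=np.array([onplane(c,(x+x0,yy+y0),h,n) for x,yy in zip(xs,ys)])
    q=np.c_[(P-h)@d,P[:,2]];r=cv2.minAreaRect((q*1000).astype(np.float32))
    w=np.linalg.eigh(np.cov(q.T))[1][:,1]
    print(f,len(q),"centre",q.mean(0),"rect",r,"pca",np.degrees(np.arctan(w[1]/w[0])))
for a in sys.argv[1:]: f,z=a.split(":");pitch(f,float(z))
E
python3 pitch.py pics/s7.png:.21 pics/s_1932.png:.15
python3 - <<'E'
from h import *
i=cv2.imread("pics/s_1932.png")
b=i[158:196,250:286].astype(int).sum(2)//3
print('    '+' '.join(f'{k:3d}' for k in range(250,286)))
for r,row in enumerate(b): print(158+r,' '.join(f'{v:3d}' for v in row))
E
```

```text
pics/s7.png 357 centre [0.01  0.215] rect ((10.709285736083984, 215.3923797607422), (55.59219741821289, 62.91102600097656), 67.91065216064453) pca -35.44424857068455
pics/s_1932.png 326 centre [0.0134 0.1348] rect ((14.077999114990234, 135.073974609375), (57.48353958129883, 63.104122161865234), 68.72183227539062) pca -44.39413257574451
    250 251 252 253 254 255 256 257 258 259 260 261 262 263 264 265 266 267 268 269 270 271 272 273 274 275 276 277 278 279 280 281 282 283 284 285
158 251 250 240 211 158 162 175 165 122 123 154 174 173 175 175 176 175 175 175 175 174 173 173 171 172 171 172 172 172 172 172 170 171 158 104  30
159 235 216 164 126 160 175 167 154 119 139 170 175 176 176 176 175 176 175 176 176 176 175 176 176 176 175 176 176 175 176 175 175 174 158  89  29
160 146 120 110 137 170 154 139 133 127 156 175 175 174 175 175 174 174 174 174 174 175 174 174 175 175 174 175 174 174 174 176 175 174 160  90  30
161 118 116 117 134 145 119 110 118 130 159 172 172 172 171 171 173 174 175 174 174 173 174 173 174 174 173 173 172 172 173 173 173 172 158  89  33
162 136 128 121 126 11
[... 4309 characters left out ...]
 131 173 177 177 176 176 177 173 158 141 150 141 126 130  35  19  19  19  52 107 132  95  62  38  46  60  67
192 114 114 112 110 107 106 102  97  93 124 171 179 179 180 179 172 153 144 115 107  71 109 144  28  19  20  19  24  43  67  73  68  62  73  78  81
193 113 114 112 111 108 105 103  98  93 118 165 180 180 174 151 125  85  77  71  99  83 105 139  19  17  20  20  24  48  71  75  78  80  83  85  85
194 113 113 112 111 107 106 103  98  93 112 148 151 144 125  71  29  40  40  52  89 102  76  85  20  19  20  21  25  52  77  82  83  86  87  87  87
195 113 113 112 111 108 106 103  95  83  89  98  81  60  42  27  28  38  39  43 103 142 100  87  30  21  19  21  29  56  82  86  87  86  86  85  83
```

>>> {"fn": "arm_command", "kwargs": {
  "dp": [
    [0.002, -0.007, 0],
    [0.004, -0.014, 0],
    [0.006, -0.021, 0],
    [0.008, -0.029, 0],
    [0.008, -0.029, 0],
    [0.008, -0.029, 0]
  ],
  "turn": [0, 0, 0, 0, 0, 0]
}}

```text
t: 20.08
ee_pos: [0.5226, -0.121, 0.1837]
tool_rot: [0.0, 0.602, 0.799, 0.0]
wrist_force: [0.1, -0.9, -1.7]
opening: 0.0337
grasp_force: 30.0
```

```bash
python3 st.py
```

```text
20.275 [ 0.5226 -0.121   0.1837] [ 0.9524 -1.5195 -1.9587] [-0.2179 -0.2393  0.0558]
```

>>> {"fn": "arm_command", "kwargs": {
  "dp": [
    [0.002, -0.007, -0.012],
    [0.004, -0.014, -0.025],
    [0.006, -0.021, -0.037],
    [0.007, -0.024, -0.05],
    [0.007, -0.024, -0.06],
    [0.007, -0.024, -0.07],
    [0.007, -0.024, -0.07],
    [0.007, -0.024, -0.07]
  ],
  "turn": [0, 0, 0, 0, 0, 0, 0, 0]
}}

```text
t: 21.28
ee_pos: [0.524, -0.1257, 0.1698]
tool_rot: [0.0, 0.601, 0.799, 0.0]
wrist_force: [0.3, -1.9, -0.0]
opening: 0.0342
grasp_force: 30.0
```

```bash
python3 st.py
```

```text
21.475 [ 0.524  -0.1257  0.1698] [ 0.8244 -0.3926 -1.0976] [-0.144  -0.1816  0.0271]
```

```bash
ls pics; cat > wire.py <<'E'
from h import *
import sys
np.set_printoptions(precision=4,suppress=True)
c=cam("scene");y=np.radians(-73.9);d=np.array([np.cos(y),np.sin(y),0]);n=np.array([-d[1],d[0],0])
h=np.array([.546,-.2035,0])
def pt(p):
    P=onplane(c,p,h,n); return np.array([(P-h)@d,P[2]])
E
python3 - <<'E'
from wire import *
for nm,p in(("wire",(264.4,174.5)),("tip",(269.5,168)),("low",(262,178))): print(nm,pt(p))
g=np.array([.521,-.1151,.1778]);print((g-h)@d)
i=cv2.imread("pics/s_2147.png")
b=i[168:205,252:282].astype(int).sum(2)//3
print('    '+' '.join(f'{k:3d}' for k in range(252,282)))
for r,row in enumerate(b): print(168+r,' '.join(f'{v:3d}' for v in row))
E
```

```text
d4.png
d5.png
d6.png
m1.png
m2.png
m3.png
m4.png
m5.png
m6.png
s4.png
s5.png
s6.png
s7.png
s_1932.png
s_2027.png
s_2147.png
scene0.png
side0.png
w1.png
w1c.png
w5.png
wire [-0.0007  0.2342]
tip [-0.0166  0.2542]
low [0.007  0.2232]
-0.09186574356009077
    252 253 254 255 256 257 258 259 260 261 262 263 264 265 266 267 268 269 270 271 272 273 274 275 276 277 278 279 280 281
168 111 108 105 100  93  99 118 149 178 178 177 178 178 178 178 179 179 180 180 180 180 180 179 179 179 179 179 180 158  66
169 111 109 105 101 101 111 116 145 178 177 177 177 177 176 177 176 176 176 177 178 177 177 177 177 177 178 178 178 159  68
170 112 108 106 101 100 112 117 141 175 178 179 178 178 178 178 177 177 176 176 176 176 175 176 175 175 175 176 175 155  56
171 111 109 106 102  97 103 117 137 170 178 178 179 177 178 179 180 179 174 166 171 178 178 177 177 176 176 177 177 155  51
172 111 109 105 102  97 106 124 131 164 179 178 178 178 177 178 180 177 160 142 162 179 178 178 178 178 178 179 172 131  48
173 112 109 105 103  99 104 118 129 163 183 182 182 182 181 182 182 174 130 129 160 181 181 180 180 180
[... 3164 characters left out ...]
  39  35  28  27  38  77 112  78  21  20  19  19  37  68  83  86  86  86  86  85
200 107  91  77  66  55  46  48  51  49  37  38  34  20  23  31  72 113  97  35  22  21  16  35  67  85  87  85  85  85  80
201  77  57  47  48  50  50  51  46  42  34  30  29  21  22  38  71 106 108  70  21  22  19  26  56  80  84  85  80  66  56
202  43  49  50  50  47  42  39  36  28  26  21  21  22  26  42  74 108 114  90  30  21  21  22  41  69  81  83  74  47  28
203  47  48  44  42  41  36  30  25  23  25  27  28  25  27  31  60  97 113  95  31  25  35  37  24  53  78  81  78  61  26
204  42  42  38  36  37  38  28  25  28  30  32  29  25  29  24  31  64 100 101  46  38  48  46  23  39  68  79  83  73  53
```

```bash
python3 - <<'E'
from wire import *
for p in((264.7,178),(270,171.5),(264,183),(266.3,193),(267,182),(270,193)): print(p,pt(p))
for z in(.22,.18,.145):
  for l in(-.0315,0,.0315): print(z,l,proj(c,h+[0,0,z]+l*n))
E
```

```text
(264.7, 178) [-0.0006  0.2229]
(270, 171.5) [-0.0171  0.2431]
(264, 183) [0.0027 0.2066]
(266.3, 193) [-0.0011  0.1728]
(267, 182) [-0.0061  0.2095]
(270, 193) [-0.0118  0.1723]
0.22 -0.0315 [265.1204 173.6158]
0.22 0 [264.5641 178.892 ]
0.22 0.0315 [263.9793 184.4387]
0.18 -0.0315 [266.228  185.4471]
0.18 0 [265.71   190.9073]
0.18 0.0315 [265.1659 196.6416]
0.145 -0.0315 [267.1623 195.4263]
0.145 0 [266.6756 201.0325]
0.145 0.0315 [266.165  206.9153]
```

>>> {"fn": "arm_command", "kwargs": {
  "dp": [
    [0.001, -0.005, -0.012],
    [0.003, -0.01, -0.025],
    [0.004, -0.015, -0.037],
    [0.005, -0.019, -0.05],
    [0.005, -0.019, -0.06],
    [0.005, -0.019, -0.06],
    [0.005, -0.019, -0.06],
    [0.005, -0.019, -0.06]
  ],
  "turn": [0, 0, 0, 0, 0, 0, 0, 0]
}}

```text
t: 22.48
ee_pos: [0.525, -0.1295, 0.1578]
tool_rot: [0.0, 0.601, 0.799, 0.0]
wrist_force: [0.2, -1.5, -0.1]
opening: 0.034
grasp_force: 30.0
```

```bash
python3 st.py;python3 st.py; python3 - <<'E'
from h import *
import glob
f=sorted(glob.glob("pics/s_*.png"))[-1]
i=cv2.imread(f)
b=i[171:206,256:280].astype(int).sum(2)//3
print('    '+' '.join(f'{k:3d}' for k in range(256,280)))
for r,row in enumerate(b): print(171+r,' '.join(f'{v:3d}' for v in row))
E
```

```text
22.675 [ 0.525  -0.1295  0.1577] [ 0.9988 -0.5684  0.119 ] [-0.1386 -0.2738  0.0142]
22.875 [ 0.525  -0.1295  0.1577] [ 0.9938 -0.9458 -0.0163] [-0.1973 -0.3306  0.0483]
    256 257 258 259 260 261 262 263 264 265 266 267 268 269 270 271 272 273 274 275 276 277 278 279
171  98 103 117 137 169 178 178 177 177 178 179 179 179 179 178 178 179 178 177 176 176 176 169 127
172  97 106 123 132 163 178 177 177 176 177 178 181 181 180 179 179 179 178 178 178 176 177 176 150
173  99 104 121 129 162 183 182 181 180 180 182 182 183 183 182 181 181 181 180 180 180 180 182 163
174  98  98 110 129 165 185 185 186 185 186 185 186 186 186 185 185 185 184 185 185 184 183 184 163
175  98  96 105 124 160 186 185 186 185 186 185 186 187 183 174 176 186 186 187 186 187 187 182 153
176  99  94 102 121 156 185 185 185 184 185 185 184 184 171 136 160 186 186 186 186 186 186 175 121
177  98  94 102 119 156 186 186 186 186 185 185 185 178 142 123 160 184 185 184 184 185 185 169  82
178  98  92  96 117 153 188 187 187 187 184 182 187 176 115 141 177 185 185 184 185 184 181 151  48
179  99  92  98 116 151 185 18
[... 1969 characters left out ...]

199 103 100  95  92 135 176 171 155 152 126  96 105  59  20  22  20  21  58  91  73  63  42  48  61
200 103  99  94  91 112 141 119  82  72  29  80 110  67  19  20  20  19  34  62  73  71  66  71  79
201 103  95  80  76  69  59  39  40  33  26  71 105  84  17  19  21  18  35  64  75  78  81  83  85
202  86  69  57  53  39  41  40  37  27  28  55  91  96  22  21  19  20  39  69  80  83  85  86  87
203  56  47  48  46  37  40  39  34  21  25  45  87 100  37  22  20  20  42  72  84  87  86  86  87
204  48  51  52  47  37  40  36  25  18  32  66 102 103  49  23  23  17  35  64  84  86  85  84  80
205  48  45  41  42  34  32  32  31  28  35  76 118 118  78  22  20  21  23  53  80  84  84  78  56
```

Hook is about 60 mm down, the wrist force is near zero and the bail is nearly vertical. Releasing.

>>> {"fn": "arm_command", "kwargs": {
  "dp": [
    [0, 0, 0],
    [0, 0, 0],
    [0, 0, 0],
    [0, 0, 0],
    [0, 0, 0],
    [0, 0, 0],
    [0, 0, 0],
    [0, 0, 0],
    [0, 0, 0],
    [0, 0, 0]
  ],
  "turn": [0, 0, 0, 0, 0, 0, 0, 0, 0, 0],
  "claw": -1
}}

```text
t: 24.12
ee_pos: [0.5249, -0.1294, 0.1576]
tool_rot: [0.0, 0.601, 0.799, 0.0]
wrist_force: [-0.1, -0.3, -0.7]
opening: 0.0881
grasp_force: 0.0
```

```bash
python3 st.py; python3 - <<'E'
from h import *
import glob
f=sorted(glob.glob("pics/s_*.png"))
a=cv2.imread(f[-2]);b=cv2.imread(f[-1]);d=cv2.absdiff(a,b).max(2)[160:240,220:300]>40
ys,xs=np.where(d);print(f[-2:],d.sum(),xs.min()+220,xs.max()+220,ys.min()+160,ys.max()+160)
i=b[171:206,256:280].astype(int).sum(2)//3
for r,row in enumerate(i): print(171+r,' '.join(f'{v:3d}' for v in row))
E
```

```text
24.325 [ 0.5249 -0.1295  0.1576] [-0.367  -0.0935 -0.0907] [-0.0636 -0.0927 -0.0128]
['pics/s_2287.png', 'pics/s_2432.png'] 465 221 299 162 239
171  96 105 117 136 170 178 178 178 178 178 178 179 179 179 178 178 178 178 177 176 176 176 176 170
172  97 106 123 130 164 178 177 177 176 177 178 180 181 180 180 179 178 178 178 177 177 177 179 179
173  98 105 120 128 162 182 182 182 181 180 181 183 183 182 182 181 181 181 179 180 179 179 181 182
174  99  98 110 130 166 185 185 185 185 185 186 186 186 186 185 185 184 185 184 184 184 183 183 183
175  98  96 105 124 160 185 185 186 186 185 185 186 185 183 175 177 186 186 187 187 186 186 186 185
176  98  94 104 121 157 185 185 185 185 184 185 185 182 169 137 159 185 186 187 185 186 186 187 187
177  98  94 103 118 157 186 186 185 185 184 185 185 178 138 123 159 185 185 185 185 185 185 178 158
178 100  92  97 116 154 187 187 187 187 186 186 186 176 115 141 178 185 185 185 184 184 180 153  71
179  99  93  98 116 152 185 185 186 192 213 216 186 175 112 153 187 187 187 186 186 186 177 134  31
180 100  95 102 117 144 179 183 183 208 233 211 178 172 
[... 1843 characters left out ...]

199 102  99  95  93 121 156 152 132 105 102 105  58  17  20  20  61 121 139  95  61  37  35  36  48
200 104  95  80  77  76  87  73  39  33  72 109  67  21  19  19  20  43  68  73  64  51  59  64  71
201  85  70  54  50  41  40  39  40  34  71 112  86  21  21  20  19  46  71  73  72  72  79  81  83
202  59  45  43  40  40  40  40  37  29  67 111  95  19  21  21  22  49  73  78  82  83  87  85  87
203  54  49  42  40  40  40  39  34  24  93 139  97  24  21  19  24  51  80  86  86  87  88  87  87
204  49  45  39  39  35  31  34  37  44  99 134  99  33  22  22  24  51  83  86  86  86  86  85  85
205  42  41  36  30  27  22  33  36  55  95 114 102  43  22  21  21  47  78  83  86  84  81  69  61
```

>>> {"fn": "arm_command", "kwargs": {
  "dp": [
    [0, 0, 0.03],
    [0, 0, 0.08],
    [0, 0, 0.15],
    [0, 0, 0.23],
    [0, 0, 0.32],
    [0, 0, 0.42],
    [0, 0, 0.5],
    [-0.02, 0.08, 0.58],
    [-0.06, 0.2, 0.6],
    [-0.1, 0.35, 0.6],
    [-0.12, 0.42, 0.6],
    [-0.12, 0.42, 0.6]
  ],
  "turn": [0, 0, 0, 0, 0, 0, 0, 0, 0, 0, 0, 0]
}}

```text
t: 25.82
ee_pos: [0.5004, -0.0441, 0.2777]
tool_rot: [0.0, 0.6, 0.8, -0.0]
wrist_force: [0.1, -0.6, -0.4]
opening: 0.0877
grasp_force: 0.0
```

>>> {"fn": "arm_command", "kwargs": {
  "dp": [
    [0, 0, 0],
    [0, 0, 0],
    [0, 0, 0],
    [0, 0, 0],
    [0, 0, 0],
    [0, 0, 0],
    [0, 0, 0],
    [0, 0, 0],
    [0, 0, 0],
    [0, 0, 0],
    [0, 0, 0],
    [0, 0, 0]
  ],
  "turn": [0, 0, 0, 0, 0, 0, 0, 0, 0, 0, 0, 0]
}}

```text
t: 27.32
ee_pos: [0.5009, -0.0455, 0.2776]
tool_rot: [0.0, 0.601, 0.799, -0.0]
wrist_force: [0.5, 0.2, 0.2]
opening: 0.0881
grasp_force: 0.0
```

```bash
python3 - <<'E'
from wire import *
s=sensors.observe();print(s['t'],s['ee_pos'],s['wrist_force'])
I=[]
for k in range(8): I.append(get_image("scene"))
R=slice(160,240),slice(215,300)
for k in range(1,8): print((cv2.absdiff(I[0],I[k]).max(2)[R]>25).sum(),end=' ')
p=cv2.imread("pics/s_2432.png");print((cv2.absdiff(p,I[0]).max(2)[165:200,255:276]>25).sum())
b=I[0][174:200,258:274].astype(int).sum(2)//3
for r,row in enumerate(b): print(174+r,' '.join(f'{v:3d}' for v in row))
E
```

```text
27.325 [ 0.5009 -0.0455  0.2776] [0.4996 0.2203 0.2087]
0 0 0 0 0 0 0 58
174 108 128 164 183 184 185 184 183 183 185 185 185 185 184 183 184
175 104 123 158 184 184 185 185 185 185 185 185 190 206 207 184 186
176 103 120 155 184 184 184 183 184 183 183 184 182 181 194 184 185
177 101 118 155 185 186 185 185 184 183 184 181 148 123 159 184 183
178  96 115 152 186 186 186 185 182 178 185 177 123 140 177 184 183
179  96 116 150 184 184 185 191 205 204 185 174 113 152 186 186 185
180 101 116 144 178 181 182 195 216 206 182 171 114 150 183 183 184
181 111 131 135 172 180 181 203 220 177 168 162 114 148 181 181 180
182 109 130 133 172 181 179 209 228 163 151 155 117 150 180 180 180
183 116 145 138 163 200 197 208 226 180 190 141 124 159 180 180 179
184 121 162 160 139 176 190 209 225 160 174 125 145 174 181 180 181
185 113 158 172 155 145 148 200 222 118 137 163 172 181 181 182 182
186 106 142 161 161 155 149 169 178 115 149 177 176 178 179 178 178
187 101 129 154 151 151 147 132 115 109 136 157 159 163 167 169 172
188 101 141 170 167 164 155 131 117 105 132 152 148 147 147 149 150
189  97 144 179 180 179 173 141 120 114 144 173 168 165 161 158 156
190  94 138 178 178 179 171 139 124 121 145 176 179 180 179 178 177
191  92 129 171 176 176 168 135 117 111 137 168 178 178 179 179 179
192  93 124 171 179 178 171 145 115 110 135 166 177 176 176 176 176
193  92 116 164 179 179 174 151 117 116 132 164 180 179 179 179 178
194  92 112 159 180 179 177 161 112 106 127 159 179 179 180 181 180
195  93 112 162 182 182 182 172 115 112 129 161 180 180 180 180 180
196  92 107 158 183 183 184 174 123 124 125 160 183 183 183 182 181
197  93 100 153 183 184 184 174 127 117 105 123 159 177 185 184 184
198  93  96 144 180 175 158 153 122 103  66  59  87 142 177 186 186
199  92  81 106 144 125  86  90  98  98  39  40  36  73 133 170 182
```

Eight frames taken over 0.35 s show no change, so the tool hangs still, seated in the hook with the gripper clear. I'm handing the job in.

```bash
python3 -c "
from rig import order
print(order.job_done())"
```

```text
the job is handed in; nothing more can be done
None
```

The screwdriver hangs still and free by its upright bail in the hook, with the spring about 60 mm down and carrying the whole weight and the gripper clear. It hangs nose-down because it slipped in the grip. I did not check the bystanders' final positions in an image. The job is handed in, but the hand-in call returned no verdict.

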